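Pack two wedge-shaped spice canisters head to tail in the clip-on container

ROBOT

A 6-joint arm with a two-finger parallel gripper is mounted at the origin on the work surface. World frame = base frame: x ahead of the robot, y to its left, z up, the work surface at z = 0. Lengths are in m, angles in rad, forces in N, time in s.
With the tool pointing down it reaches from about 0.375 to 0.975 m from the base axis. Payload 3.8 kg.
Tool frame: the origin (TCP) lies between the finger pads; the fingertips stand tip_extent ahead of it and the grasp point (between the pads) lies 11 mm behind it (tip_extent is the distance from the TCP to the fingertips, in m); z points along the fingers, x is the direction in which the jaws open and shut, and the axes are right-handed (so a half turn about z gives the same grasp; the last joint's range is limited). The gripper opens to 88 mm and grips with 3 to 60 N. Pads are 18 mm wide; open, the fingers measure 123 mm over their backs; the gripper's body (75 mm by 187 mm) begins 45 mm behind the grasp point.
Start: joints at [1.245, 0.264, 1.604, -0, 1.274, -0.037], TCP at [0.192, 0.647, 0.247] pointing down, gripper open.
Joint ranges: [-2.63, 2.63], [-0.94, 2.18], [0.31, 2.57], [-1.31, 4.45], [0, 2.66], [-2.55, 2.55]. Speed limits (rad/s): [2.57, 2.57, 3.14, 3.14, 3.14, 3.14].

INTERFACE

Orientations are given as a unit quaternion [x, y, z, w].
In Python, from plant import * gives the robot as it stands. The module is installed in compiled form; this text tells all that it offers.
- The arm moves only by the tool jog_arm, never from a script. Its argument "rows" is a list of rows, each a list of 2 entries, a list of its own where there are three numbers: the shift along the tool's x, y, z in m, then the turn about the tool's z in rad. In form: [[[dx, dy, dz], twist], ...]. A call has 1 to 20 rows; each row shifts and turns the commanded pose from where the row before left it, along the tool's axes as they then stand; what a row does not reach is not made up. A row lasts 1/10 s, in which the tool goes at most 50 mm and 8.59 degrees, less where a joint would pass 70% of its speed; a pose out of reach is approached as far as the arm can. A call with a gripper value outside its range is refused whole. "grip" is the closure, from -1 (fully open) to 1 (shut), set as the call begins (left out, the last holds). The fingers move at their own pace and stop on an object; the grip force is fixed at half the most. Time passes only in rows, so rows that do not move let the fingers close. It gives the time, the measured TCP pose, the force and the opening at its end, in the units of the state.
- read_state(): the state, without advancing time (a new reading comes with each control period).
- capture(name): name is "side" or "top"; returns (picture, depth): 400x640x3 uint8, red, green, blue; 400x640 float32, m along the optical axis (not along the pixel's ray), 0 where there is no reading.
- camera_info(name): a dict with "K" (3x3 intrinsics, pixels), "distortion" ([k1, k2, p1, p2, k3] as OpenCV has them; the pictures are not rectified), "R" (3x3) and "t" (3): a world point X has camera coordinates R X + t. Camera axes: x right, y down, z forward; pixel columns grow to the right and rows downward; lengths in m; the calibration is good to about 2 mm. A picture is of the moment at which its call begins. camera_info takes no time and is no camera call.
- finish_job(): hands the job in, once; it reports no verdict.
Trained networks look in the newest picture that a camera, given by its name, has taken for a name from the list of things; names that differ only in an ending like _2 or _b are one class to them, and where a whole thing is asked for, a point or a joint stands for the part that bears it (a point fixed in the world has none). Each returns a list of dicts, best first, with "conf" (0 to 1); they miss things now and then, are a little off and sometimes report something else, mostly with a low value. They report only what shows in the picture. A call takes as long as a camera call. They do not tell look-alikes from the thing itself.
- search_frame(camera, query): "extent" ([left, top, width, height] in pixels, round what is visible of it).
The state is a dict: "t": time; "joint_pos": joint angles; "qd": joint speeds; "joint_efforts": joint torques, N m; "eef_pos": TCP position; "tool_rot": TCP orientation; "contact_force": force on the tool from outside, world axes, zero at the start; "torque": the same for the moment, N m; "finger_gap": opening from 0.0 (shut) to 1.0 (fully open).
Only numpy, scipy, OpenCV 4.12 (cv2) and the standard library are available. Lean on these libraries where they do the work, as an engineer would, in place of code of your own. Each camera call takes 0.05 s, during which the arm holds its last target.

TASK

Pack the blue-lidded and the orange-lidded wedge-shaped spice canisters into the open clip-on container, side by side and head to tail (thick end beside thin end, straight sides outward), so that together they fill it and both stand upright and flat on its floor. Leave the straight-sided canister with the green lid where it is.

Things in the scene. Friction and masses are not known exactly. Their poses are not given: they have to be found in the camera images.
- container: open pale blue plastic container, green clip flaps at its short ends, fixed. Outside 134 (x) by 110 (y) by 40 mm high, walls and floor 4, inside 126 by 102; the pair head to tail takes 110 by 84, lids 9 mm above the rim. Origin: centre of underside, x lengthwise, z up. Either wedge on either side: the one on the -y side has its thin end to +x, the one on the +y side to -x.
- canister_blue: wedge spice canister, blue lid, 45 mm high, 180 g, loose, upright. Origin: underside, below the grip and centre of mass; x to the thin end. From above: thick end x -45, 66 wide; thin end x +65, 18 wide; straight side y -23; slanting side y +43 (thick) to -5 (thin). Wooden grip block on the lid, 30 (x) by 16 (y), 28 high, z 45 to 73; best held by its two ends.
- canister_orange: wedge spice canister, orange lid, 45 mm high, 180 g, loose, upright. Origin: underside, below the grip and centre of mass; x to the thin end. From above: thick end x -45, 66 wide; thin end x +65, 18 wide; straight side y -23; slanting side y +43 (thick) to -5 (thin). Wooden grip block on the lid, 30 (x) by 16 (y), 28 high, z 45 to 73; best held by its two ends.
- canister_straight: bystander: rectangular spice canister, white body, green lid, 90 mm (x) by 60 mm (y), 45 mm high, with the same wooden grip block on top; to be left where it is. Origin: centre of its underside, below the grip.
Mind the look-alikes: they are no part of the job. Leave any pink look-alike of the canister_orange alone.

How it is judged:
At the end, for the whole second after the job is handed in: Both wedges rest released in the container, flat on its floor (10 mm, 7 deg), along its length within 11 deg, one per side and head to tail: origins at (-10, -23) and (+10, +23) mm in its frame, within 18 mm in x and 16 in y. The green canister has moved less than 30 mm (((x of canister_blue in the frame of container between -0.028 and 0.008 m and y of canister_blue in the frame of container between -0.0395 and -0.0075 m and x of canister_orange in the frame of container between -0.008 and 0.028 m and y of canister_orange in the frame of container between 0.0075 and 0.0395 m) or (x of canister_blue in the frame of container between -0.008 and 0.028 m and y of canister_blue in the frame of container between 0.0075 and 0.0395 m and x of canister_orange in the frame of container between -0.028 and 0.008 m and y of canister_orange in the frame of container between -0.0395 and -0.0075 m)) and z of each of canister_blue, canister_orange in the frame of container below 0.01 m and angle between each of canister_blue, canister_orange's own z axis and vertical below 0.12 rad and angle between the x axis of each of canister_blue, canister_orange and the x axis of container, either way round below 0.2 rad and linear speed of each of canister_blue, canister_orange below 0.02 m/s); the robot touches nothing.
It fails at once if the straight-sided canister with the green lid is moved 30 mm or more from its place (distance of canister_straight from where it was at the start of the episode above 0.03 m).
It also fails if it takes over 54 s, if anything falls off the work surface, if the arm or the gripper's body presses on something with over 40 N, if the wrist force passes 120 N, or if a joint passes its speed limit or range.

## Working session

There is one attempt and no reset: what is moved stays moved. The work goes in short steps, Python scripts to look and compute and a tool call to move; the robot and the scene stay as the last step left them, time stands still between calls to the robot, and variables do not carry over. Pictures are saved under pics/ and viewed, and the job is handed in when it is done.

Besides the shell and the picture viewer there is one more tool, called as name([rows], argument=value, ...), one row to a line, values as JSON. jog_arm: Moves the arm, as the interface text tells. Its arguments: {"type":"object","properties":{"rows":{"type":"array","items":{"type":"array"}},"grip":{"type":"number"}},"required":["rows"]}

```bash
mkdir -p pics; python3 - <<'E'
from plant import *
import cv2,numpy as np
s=read_state();print({k:np.round(v,3).tolist() for k,v in s.items()})
for n in("top","side"):
    p,d=capture(n);cv2.imwrite(f"pics/{n}0.png",p[:,:,::-1]);np.savez(f"{n}0.npz",p=p,d=d)
    c=camera_info(n);print(n,{k:np.round(v,4).tolist() for k,v in c.items()})
    for q in("container","canister_blue","canister_orange","canister_straight"):
        for r in search_frame(n,q)[:4]:print(n,q,np.round(r["extent"]).tolist(),round(r["conf"],2))
E
```

```text
{'t': 0.0, 'joint_pos': [1.245, 0.265, 1.605, 0.0, 1.274, -0.037], 'qd': [-0.001, 0.001, 0.002, 0.001, 0.002, 0.0], 'joint_efforts': [0.001, -50.211, -35.688, 0.073, 0.029, -0.0], 'eef_pos': [0.192, 0.646, 0.245], 'tool_rot': [0.802, 0.598, -0.001, 0.001], 'contact_force': [-0.206, -0.997, -0.826], 'torque': [0.012, 0.024, -0.018], 'finger_gap': 1.005}
top {'K': [[370.5098, 0.0, 318.6687], [0.0, 370.5098, 203.0811], [0.0, 0.0, 1.0]], 'distortion': [-0.0683, 0.0, 0.0, 0.0, 0.0], 'R': [[0.0117, -0.9999, -0.0106], [-0.9871, -0.0098, -0.1595], [0.1594, 0.0123, -0.9871]], 't': [-0.0497, 0.5014, 0.7887]}
top container [200.0, 136.0, 67.0, 72.0] 0.92
top container [317.0, 201.0, 55.0, 30.0] 0.42
top container [404.0, 168.0, 49.0, 45.0] 0.18
top canister_blue [315.0, 122.0, 40.0, 52.0] 0.61
top canister_orange [315.0, 201.0, 55.0, 28.0] 0.83
top canister_orange [397.0, 101.0, 49.0, 44.0] 0.69
top canister_orange [355.0, 272.0, 47.0, 50.0] 0.64
top canister_straight [406.0, 168.0, 49.0, 44.0] 0.82
side {'K': [[418.9962, 0.0, 320.4785], [0.0, 418.9962, 197.6517], [0.0, 0.0, 1.0]], 'distortion': [-0.1035, 0.0, 0.0, 0.0, 0.0], 'R': [[0.8476, -0.5306, -0.0072], [-0.4169, -0.6575, -0.6276], [0.3283, 0.5349, -0.7785]], 't': [-0.4607, 0.2233, 0.7753]}
side container [266.0, 117.0, 67.0, 58.0] 0.84
side canister_blue [359.0, 164.0, 32.0, 51.0] 0.84
side canister_orange [290.0, 208.0, 48.0, 63.0] 0.84
side canister_orange [444.0, 218.0, 38.0, 56.0] 0.74
side canister_orange [231.0, 272.0, 46.0, 64.0] 0.64
side canister_straight [372.0, 269.0, 59.0, 49.0] 0.62
```

```bash
python3 - <<'E'
import cv2
a=cv2.imread("pics/top0.png");cv2.imwrite("pics/top0c.png",cv2.resize(a[80:340,180:480],None,fx=2.3,fy=2.3,interpolation=2))
a=cv2.imread("pics/side0.png");cv2.imwrite("pics/side0c.png",cv2.resize(a[100:350,210:510],None,fx=2.3,fy=2.3,interpolation=2))
E
```

```text
(no output)
```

View pics/top0c.png

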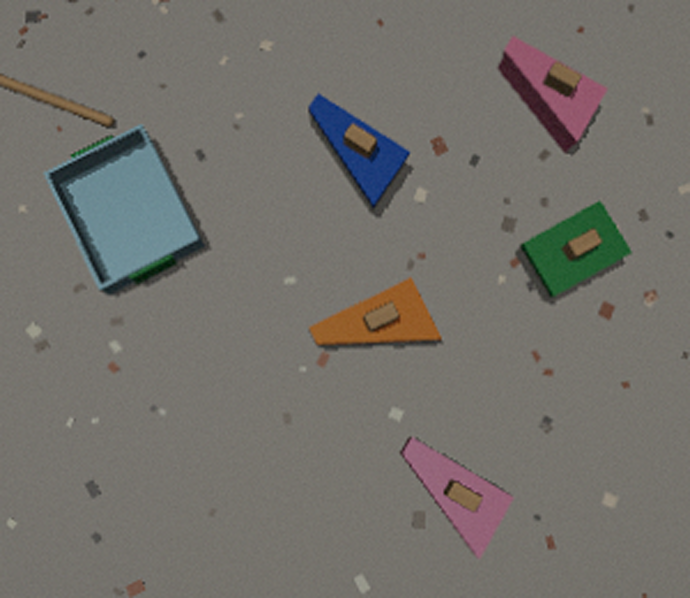

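View pics/side0c.png

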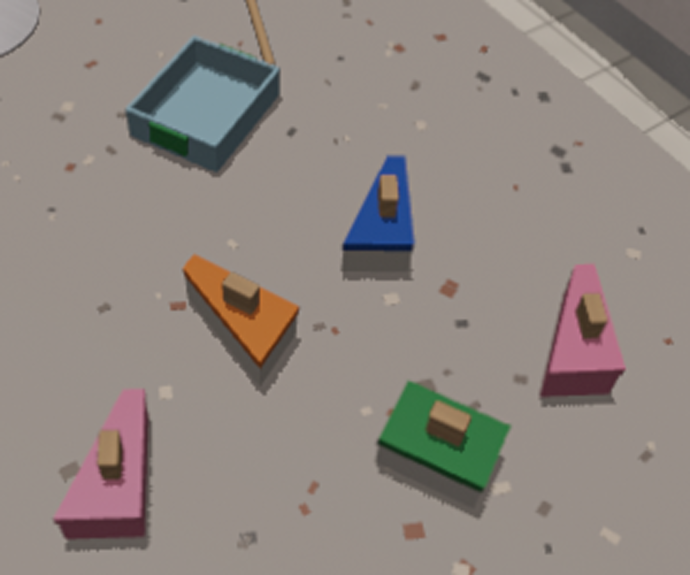

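```bash
cat > h.py <<'E'
from plant import *
import cv2,numpy as np
from scipy.optimize import minimize,least_squares
W=np.array([[-45,-23],[65,-23],[65,-5],[-45,43]])/1000.
R45=np.array([[-45,-30],[45,-30],[45,30],[-45,30]])/1000.
def w2p(c,X):
    X=np.atleast_2d(X).astype(float)
    return cv2.projectPoints(X,cv2.Rodrigues(c["R"])[0],c["t"],c["K"],c["distortion"])[0][:,0]
def p2w(c,uv,z=None,d=None):
    n=cv2.undistortPoints(np.array(uv,float).reshape(-1,1,2),c["K"],c["distortion"])[:,0]
    r=np.c_[n,np.ones(len(n))]
    if d is not None: return (r*np.array(d)[:,None]-c["t"])@c["R"]
    o=-c["R"].T@c["t"]; rw=r@c["R"]; return o+rw*((z-o[2])/rw[:,2])[:,None]
HUE={"blue":(105,125,120,50),"orange":(8,18,170,120),"green":(50,80,120,40),"pink":(160,179,60,120)}
def mask(p,col,roi=None):
    h=cv2.cvtColor(p,cv2.COLOR_RGB2HSV);a=HUE[col]
    m=cv2.inRange(h,(a[0],a[2],a[3]),(a[1],255,255))
    if roi: q=np.zeros_like(m);x,y,w,hh=[int(v) for v in roi];q[y-4:y+hh+4,x-4:x+w+4]=m[y-4:y+hh+4,x-4:x+w+4];m=q
    n,l,s,_=cv2.connectedComponentsWithStats(m)
    i=1+np.argmax(s[1:,4]);return (l==i).astype(np.uint8)
def place(shape,x,y,a): 
    c,s=np.cos(a),np.sin(a);return shape@np.array([[c,s],[-s,c]])+[x,y]
def iou(m,poly):
    S=4;h,w=m.shape
    x0,y0,ww,hh=cv2.boundingRect(m);x0-=8;y0-=8;ww+=16;hh+=16
    M=cv2.resize(m[y0:y0+hh,x0:x0+ww],None,fx=S,fy=S,interpolation=0)
    q=np.zeros_like(M);cv2.fillPoly(q,[np.round((poly-[x0-.5,y0-.5])*S*16).astype(np.int32)],1,shift=4)
    return (M&q).sum()/max(1,(M|q).sum())
def fill(m): # fill the grip block hole by hull
    c=max(cv2.findContours(m,0,1)[0],key=len) if False else np.vstack(cv2.findContours(m,cv2.RETR_EXTERNAL,cv2.CHAIN_APPROX_NONE)[0])
    o=np.zeros_like(m);cv2.fillPoly(o,[cv2.convexHull(c)],1);return o
def fit(ms,shape,z0,x,y):
    """ms: list of (cam,mask). free x,y,a,z"""
    f=lambda v:-sum(iou(m,w2p(c,np.c_[place(shape,*v[:3]),np.full(4,v[3])])) for c,m in ms)
    best=None
    for a in np.arange(-np.pi,np.pi,np.pi/8):
        s=f([x,y,a,z0])
        if best is None or s<best[0]:best=(s,a)
    v=[x,y,best[1],z0]
    for k in range(3):
        r=minimize(f,v,method="Nelder-Mead",options=dict(initial_simplex=np.array([v]+[np.array(v)+d for d in np.diag([.01,.01,.2,.01])/(k+1)])));v=r.x
    return v,-r.fun/len(ms)
E
python3 - <<'E'
from h import *
cs={n:camera_info(n) for n in("top","side")};D={n:np.load(n+"0.npz") for n in cs}
for col,sh in(("blue",W),("orange",W),("green",R45)):
    ms=[];
    for n in cs:
        m=mask(D[n]["p"],col);ys,xs=np.nonzero(cv2.erode(m,np.ones((3,3))));d=D[n]["d"][ys,xs];k=d>0
        X=p2w(cs[n],np.c_[xs,ys][k],d=d[k]);print(col,n,m.sum(),cv2.boundingRect(m),np.round(np.median(X,0),4))
        ms.append((cs[n],fill(m)));X0=X.mean(0) 
    v,s=fit(ms,sh,X0[2],X0[0],X0[1]);print("  both",np.round(v,4),np.degrees(v[2]).round(1),round(s,3))
    for q in ms: v1,s=fit([q],sh,v[3],v[0],v[1]);print("  one",np.round(v1,4),round(s,3))
# grips by depth
E
```

```text
blue top 730 (315, 121, 43, 48) [ 0.6289 -0.0892  0.046 ]
blue side 634 (360, 168, 30, 41) [ 0.6211 -0.0995  0.0459]
  both [ 0.6385 -0.0817  0.9943  0.0449] 57.0 0.908
  one [ 0.637  -0.0813  0.9786  0.054 ] 0.948
  one [ 0.643  -0.076   1.003   0.0343] 0.9
orange top 759 (315, 201, 56, 29) [ 0.4619 -0.1139  0.0456]
orange side 723 (290, 212, 49, 45) [ 0.4595 -0.1226  0.0459]
  both [ 0.4668 -0.1015  2.0339  0.0425] 116.5 0.954
  one [ 0.4672 -0.1022  2.0417  0.0458] 0.964
  one [ 0.4653 -0.1026  2.0364  0.0457] 0.962
green top 1838 (45, 40, 46, 57) [0.8575 0.6167 0.0093]
green side 1170 (375, 266, 56, 47) [ 0.5296 -0.3052  0.0456]
  both [ 0.5332 -0.2975 -1.0802  0.0513] -61.9 0.467
  one [ 0.5332 -0.2975 -3.1416  0.0513] 0.0
  one [ 0.5318 -0.2982 -1.0772  0.0544] 0.937
```

View pics/top0.png

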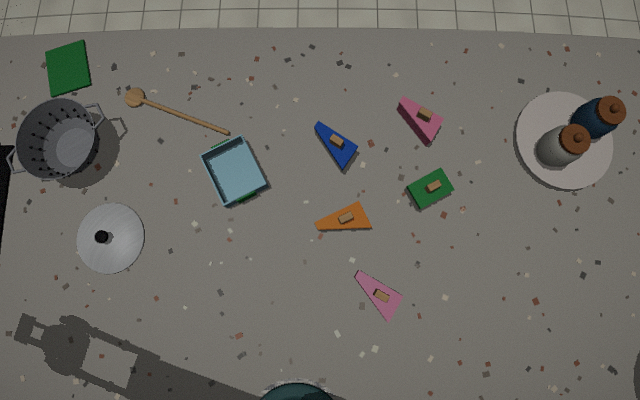

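View pics/side0.png

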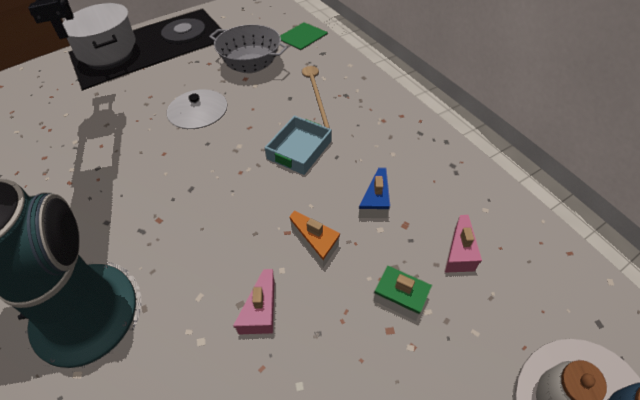

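```bash
cat >> h.py <<'E'
def depthpts(c,d,roi):
    x,y,w,h=[int(v) for v in roi];v,u=np.mgrid[y:y+h,x:x+w];u=u.ravel();v=v.ravel();dd=d[v,u];k=dd>0
    return p2w(c,np.c_[u,v][k],d=dd[k]),np.c_[u,v][k]
E
python3 - <<'E'
from h import *
HUE["blue"]=(100,130,90,30)
cs={n:camera_info(n) for n in("top","side")};D={n:np.load(n+"0.npz") for n in cs}
vis=[]
for col,sh,rois in(("blue",W,((315,122,40,52),(359,164,32,51))),("orange",W,((315,201,55,28),(290,208,48,63))),("green",R45,((406,168,49,44),(372,269,59,49)))):
    ms=[]
    for n,roi in zip(cs,rois):
        m=mask(D[n]["p"],col,roi);ms.append((cs[n],fill(m)))
        X,uv=depthpts(cs[n],D[n]["d"],np.array(roi)+[-3,-6,6,12])
        g=X[(X[:,2]>.064)];print(col,n,m.sum(),"grip n",len(g),np.round(np.median(g,0),4),"lid z",np.median(X[(X[:,2]>.035)&(X[:,2]<.055),2]).round(4))
        t=g[:,:2]; r=cv2.minAreaRect(t.astype(np.float32)*1000);print("   rect",np.round(r[0],1),np.round(r[1],1),round(r[2],1))
        X0=X[(X[:,2]>.035)].mean(0)
    v,s=fit(ms,sh,.045,X0[0],X0[1]);print("  both",np.round(v,4),np.degrees(v[2]).round(1),round(s,3))
    for q in ms: v1,s=fit([q],sh,v[3],v[0],v[1]);print("  one",np.round(v1,4),round(s,3))
    for (c,m),n in zip(ms,cs):
        im=D[n]["p"].copy();im=cv2.resize(im,None,fx=6,fy=6,interpolation=0)
        P=w2p(c,np.c_[place(sh,*v[:3]),np.full(4,.045)]);cv2.polylines(im,[np.round((P+.5)*6).astype(int)],True,(255,255,0),1)
        o=P.mean(0)*6;x,y=np.round(o).astype(int);vis.append(im[y-190:y+190,x-190:x+190])
# container
for n,roi in zip(cs,((196,132,75,80),(262,113,75,66))):
    X,uv=depthpts(cs[n],D[n]["d"],roi)
    rim=X[(X[:,2]>.033)&(X[:,2]<.05)];r=cv2.minAreaRect((rim[:,:2]*1000).astype(np.float32));print("cont",n,len(rim),np.round(r[0],1),np.round(r[1],1),round(r[2],1),"rim z",np.percentile(rim[:,2],[5,50,95]).round(4))
vis=np.vstack([np.hstack(vis[0::2]),np.hstack(vis[1::2])])[:,:,::-1]
cv2.imwrite("pics/v1.png",cv2.resize(vis,(780,520),interpolation=cv2.INTER_AREA))
E
```

```text
blue top 752 grip n 112 [ 0.638  -0.0813  0.0732] lid z 0.0459
   rect [639.1 -81.6] [29.9 16.1] 55.4
blue side 667 grip n 104 [ 0.6363 -0.0834  0.0734] lid z 0.046
   rect [637.9 -82.6] [31.3 15.9] 58.3
  both [ 0.6384 -0.0816  0.9917  0.0453] 56.8 0.903
  one [ 0.6346 -0.081   0.9783  0.061 ] 0.95
  one [ 0.6437 -0.0752  1.0021  0.0329] 0.88
orange top 759 grip n 107 [ 0.4666 -0.1012  0.0733] lid z 0.0456
   rect [ 466.2 -101.5] [15.7 28.9] 26.1
orange side 723 grip n 141 [ 0.4643 -0.1045  0.0734] lid z 0.0457
   rect [ 465.6 -102.5] [16.8 30.3] 27.3
  both [ 0.467  -0.1018  2.038   0.0437] 116.8 0.955
  one [ 0.4676 -0.1023  2.0419  0.0436] 0.964
  one [ 0.4665 -0.1005  2.0288  0.0419] 0.962
green top 868 grip n 102 [ 0.5384 -0.2938  0.0736] lid z 0.0458
   rect [ 538.6 -294. ] [15.6 30.3] 26.9
green side 1170 grip n 170 [ 0.5358 -0.2957  0.0731] lid z 0.0455
   rect [ 537.2 -294.3] [16.6 29.7] 28.2
  both [ 0.5389 -0.294  -1.0527  0.041 ] -60.3 0.939
  one [ 0.539  -0.2939 -1.0501  0.0452] 0.964
  one [ 0.5367 -0.2946 -1.0724  0.0419] 0.933
cont top 562 [578.9 155. ] [144.7 110.4] 27.9 rim z [0.0349 0.0402 0.0429]
cont side 586 [577.5 155.3] [145.7 111.8] 28.2 rim z [0.0338 0.0397 0.0429]
```

View pics/v1.png

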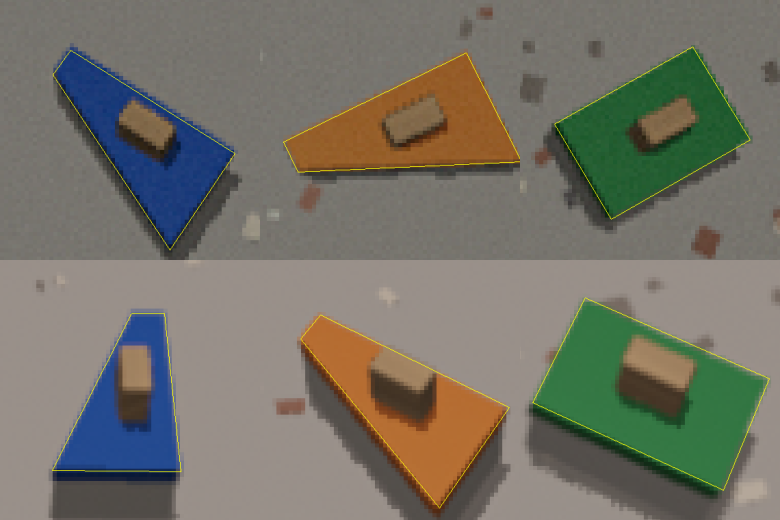

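```bash
cat >> h.py <<'E'
def state():
    s=read_state();q=s["tool_rot"];phi=np.degrees(2*np.arctan2(q[1],q[0]));
    phi=(phi+180)%360-180
    return s,np.array(s["eef_pos"]),phi
def delta(x,y,z,phi_t):
    s,p,phi=state();f=np.radians(phi);d=np.array([x,y,z])-p
    print("t",round(s["t"],2),"pos",p.round(4),"phi",round(phi,1),"gap",round(s["finger_gap"],3),"F",np.round(s["contact_force"],1))
    print("tool shift",np.round([d[0]*np.cos(f)+d[1]*np.sin(f),d[0]*np.sin(f)-d[1]*np.cos(f),-d[2]],4),"twist",round(-np.radians((phi_t-phi+180)%360-180),4),"joints",np.round(s["joint_pos"],3))
E
python3 - <<'E'
from h import *
cs={n:camera_info(n) for n in("top","side")}
# container fit: rim contour inner/outer via depth; template of rim ring at z .04
for n,roi in zip(cs,((190,126,87,92),(256,107,87,78))):
    d=np.load(n+"0.npz")["d"];X,uv=depthpts(cs[n],d,roi)
    rim=X[(X[:,2]>.036)&(X[:,2]<.046)][:,:2]; fl=X[(X[:,2]>.001)&(X[:,2]<.012)]
    print(n,"floor z",np.median(fl[np.hypot(fl[:,0]-.578,fl[:,1]-.155)<.03,2]))
    def cost(v):
        P=place(rim-0,0,0,0);c,s=np.cos(v[2]),np.sin(v[2]);q=(P-v[:2])@np.array([[c,-s],[s,c]])
        e=np.abs(q)-[.065,.053];sd=np.hypot(*np.maximum(e,0).T)+np.minimum(e.max(1),0)
        return np.tanh(sd/.005)
    r=least_squares(cost,[.578,.155,.49]);v=r.x;print(np.round(v,4),np.degrees(v[2]),r.cost/len(rim))
    c,s=np.cos(v[2]),np.sin(v[2]);q=(rim-v[:2])@np.array([[c,-s],[s,c]]);print(np.percentile(q,[1,10,90,99],axis=0).round(4).tolist())
delta(.638,-.082,.16,56.8)
E
```

```text
top floor z 0.004759454932976077
[0.578  0.1545 0.4905] 28.10209606319017 0.06975428568799441
[[-0.0709, -0.0543], [-0.0665, -0.0522], [0.067, 0.0528], [0.071, 0.0548]]
side floor z 0.005427188828470339
[0.5767 0.1546 0.4899] 28.0665865220621 0.0674489245983497
[[-0.0711, -0.0551], [-0.0668, -0.0538], [0.0658, 0.0535], [0.0705, 0.0558]]
t 0.5 pos [0.1922 0.647  0.2467] phi 73.5 gap 0.999 F [ 0.3 -0.5 -0.2]
tool shift [-0.5719  0.6349  0.0867] twist 0.2907 joints [ 1.245  0.264  1.604 -0.     1.274 -0.037]
```

jog_arm([
  [[-0.0318,0.0353,0.0043],0],
  [[-0.0318,0.0353,0.0043],0],
  [[-0.0318,0.0353,0.0043],0],
  [[-0.0318,0.0353,0.0043],0],
  [[-0.0318,0.0353,0.0043],0],
  [[-0.0318,0.0353,0.0043],0],
  [[-0.0318,0.0353,0.0043],0],
  [[-0.0318,0.0353,0.0043],0],
  [[-0.0318,0.0353,0.0043],0],
  [[-0.0318,0.0353,0.0043],0],
  [[-0.0318,0.0353,0.0043],0],
  [[-0.0318,0.0353,0.0043],0],
  [[-0.0318,0.0353,0.0043],0],
  [[-0.0318,0.0353,0.0043],0],
  [[-0.0318,0.0353,0.0043],0],
  [[-0.0318,0.0353,0.0043],0],
  [[-0.0318,0.0353,0.0043],0],
  [[-0.0318,0.0353,0.0043],0],
  [[0,0,0],0.145],
  [[0,0,0],0.145],
])

```text
t: 2.5
eef_pos: [0.6389, -0.0846, 0.1688]
tool_rot: [0.882, 0.472, -0.0, -0.0]
contact_force: [-0.0, 0.5, 0.2]
finger_gap: 1.004
```

```bash
python3 - <<'E'
from h import *
delta(.638,-.082,.16,56.8)
for n in("top","side"):
    p,d=capture(n);np.savez(n+"1.npz",p=p,d=d);c=camera_info(n)
    s,P,phi=state();u=w2p(c,P)[0];print(n,u)
    x,y=[int(v) for v in u];X,uv=depthpts(c,d,(x-60,y-60,120,120))
    k=(X[:,2]>.1)&(np.hypot(X[:,0]-P[0],X[:,1]-P[1])<.09);print("z pct",np.percentile(X[k,2],[0,.5,1,2,5,10,50]).round(4))
    cv2.imwrite(f"pics/{n}1.png",cv2.resize(p[max(0,y-100):y+100,x-130:x+130],None,fx=3,fy=3)[:,:,::-1])
E
```

```text
t 2.5 pos [ 0.6389 -0.0846  0.1688] phi 56.3 gap 1.004 F [-0.   0.5  0.2]
tool shift [ 0.0017 -0.0022  0.0088] twist -0.008 joints [-0.17   0.264  1.752  0.     1.126 -1.154]
top [338.99811554 123.81214551]
z pct [0.2661 0.2673 0.2674 0.2678 0.2688 0.3932 0.4342]
side [384.18487474 149.01488447]
z pct [0.1649 0.1687 0.1724 0.1771 0.1942 0.233  0.2702]
```

View pics/side1.png

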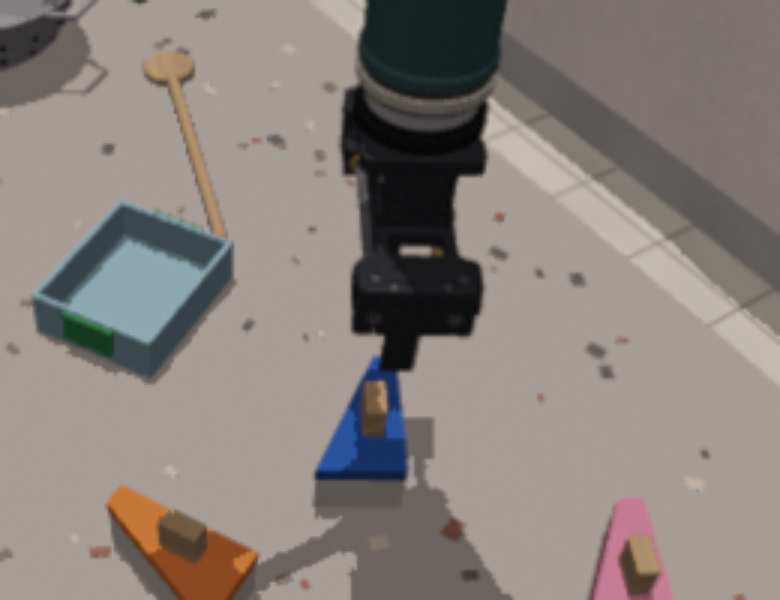

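```bash
python3 - <<'E'
from h import *
delta(.638,-.082,.09,56.8)
c=camera_info("side");d=np.load("side1.npz")["d"];s,P,phi=state()
X,uv=depthpts(c,d,(325,90,120,120));f=np.radians(phi)
r=X-P;a=r[:,0]*np.cos(f)+r[:,1]*np.sin(f);b=r[:,0]*np.sin(f)-r[:,1]*np.cos(f)
k=(X[:,2]>.1)&(abs(b)<.02)&(abs(a)<.07)&(X[:,2]<.21)
for i in np.nonzero(k)[0][np.argsort(-uv[k][:,1])][:25]:print(uv[i],a[i].round(3),b[i].round(3),X[i,2].round(4))
E
```

```text
t 2.6 pos [ 0.6384 -0.0833  0.1691] phi 56.8 gap 1.0 F [-0.2  0.  -0.4]
tool shift [ 0.0008 -0.0011  0.0791] twist -0.0008 joints [-0.168  0.263  1.753  0.     1.126 -1.159]
[385 172] -0.058 -0.003 0.1666
[386 172] -0.059 -0.001 0.1676
[387 172] -0.058 0.001 0.1667
[388 172] -0.056 0.003 0.1649
[384 172] -0.059 -0.005 0.1678
[383 172] -0.059 -0.007 0.1676
[389 172] -0.06 0.004 0.1686
[391 172] -0.058 0.008 0.1673
[382 172] -0.057 -0.008 0.1653
[381 172] -0.057 -0.01 0.1657
[383 171] -0.06 -0.007 0.1712
[382 171] -0.058 -0.008 0.1688
[386 171] -0.058 -0.001 0.169
[387 171] -0.059 0.0 0.1709
[381 171] -0.057 -0.01 0.1683
[380 171] -0.054 -0.011 0.1649
[391 171] -0.058 0.008 0.1694
[390 171] -0.059 0.006 0.1702
[385 171] -0.059 -0.003 0.1702
[384 171] -0.058 -0.005 0.1691
[389 171] -0.059 0.004 0.1703
[388 171] -0.059 0.002 0.17
[380 170] -0.054 -0.012 0.1677
[381 170] -0.059 -0.011 0.1724
[391 170] -0.06 0.007 0.174
```

jog_arm([
  [[0.0008,-0.001,0.025],0],
  [[0,0,0.025],0],
  [[0,0,0.025],0],
  [[0,0,0.02],0],
  [[0,0,0.01],0],
  [[0,0,0.005],0],
  [[0,0,0.005],0],
  [[0,0,0],0],
])

```text
t: 3.4
eef_pos: [0.6382, -0.0814, 0.0547]
tool_rot: [0.879, 0.476, 0.0, 0.0]
contact_force: [0.0, 0.5, -0.1]
finger_gap: 0.998
```

```bash
python3 - <<'E'
from h import *
for n in("side",):
    p,d=capture(n)
    cv2.imwrite(f"pics/{n}2.png",cv2.resize(p[110:240,300:460],None,fx=4.5,fy=4.5)[:,:,::-1])
delta(.638,-.082,.054,56.8)
E
```

```text
t 3.45 pos [ 0.6385 -0.0814  0.0551] phi 56.9 gap 1.002 F [-0.1  0.4 -0.1]
tool shift [-0.0007 -0.0001  0.0011] twist 0.0013 joints [-0.166  0.38   1.832 -0.     0.928 -1.158]
```

View pics/side2.png

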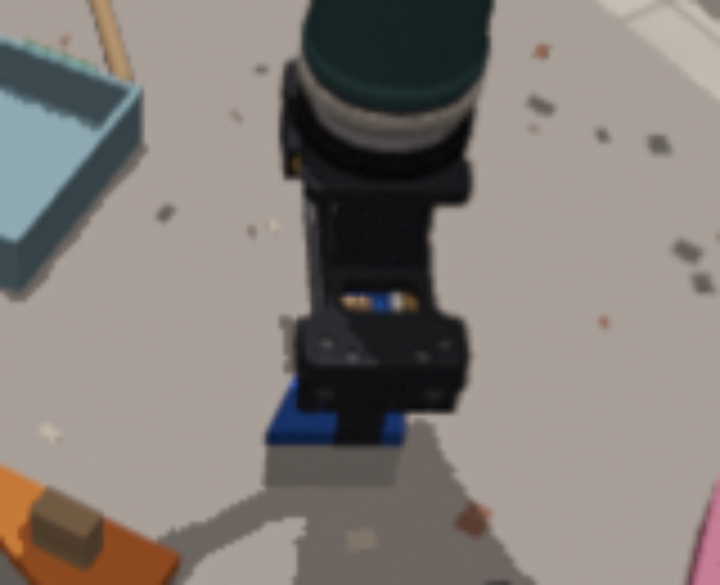

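jog_arm([
  [[0,0,0],0],
  [[0,0,0],0],
  [[0,0,0],0],
  [[0,0,0],0],
  [[0,0,0],0],
  [[0,0,0],0],
  [[0,0,0],0],
  [[0,0,0],0],
], grip=1)

```text
t: 4.25
eef_pos: [0.6379, -0.0814, 0.0543]
tool_rot: [0.88, 0.476, 0.0, -0.0]
contact_force: [-0.5, -0.4, -0.5]
finger_gap: 0.338
```

jog_arm([
  [[0,0,-0.01],0],
  [[0,0,-0.02],0],
  [[0,0,-0.025],0],
  [[0,0,-0.025],0],
  [[0,0,0],0],
])

```text
t: 4.75
eef_pos: [0.6409, -0.0819, 0.1392]
tool_rot: [0.879, 0.476, 0.003, 0.003]
contact_force: [0.7, -0.4, -0.8]
finger_gap: 0.334
```

```bash
python3 - <<'E'
from h import *
c,s=np.cos(np.radians(28.1)),np.sin(np.radians(28.1))
x,y=.5775+c*-.01+s*.023,.1546+s*-.01-c*.023
print("target",x,y)
delta(x,y,.135,28.1)
E
```

```text
target 0.5795120046078698 0.12960096326939952
t 4.75 pos [ 0.6409 -0.0819  0.1392] phi 56.8 gap 0.334 F [ 0.7 -0.4 -0.8]
tool shift [ 0.1435 -0.1671  0.0042] twist 0.5016 joints [-0.166  0.289  1.779 -0.     1.066 -1.158]
```

jog_arm([
  [[0.0239,-0.0278,0],0],
  [[0.0239,-0.0278,0],0],
  [[0.0239,-0.0278,0],0],
  [[0.0239,-0.0278,0],0],
  [[0.0239,-0.0278,0],0],
  [[0.0239,-0.0278,0],0],
  [[0,0,0],0.125],
  [[0,0,0],0.125],
  [[0,0,0],0.125],
  [[0,0,0],0.126],
  [[0,0,0],0],
  [[0,0,0],0],
  [[0,0,0],0],
])

```text
t: 6.05
eef_pos: [0.5763, 0.1298, 0.1337]
tool_rot: [0.97, 0.244, -0.0, -0.0]
contact_force: [-0.7, -0.3, -2.6]
finger_gap: 0.339
```

```bash
python3 - <<'E'
from h import *
for n in("top","side"):
    p,d=capture(n);np.savez(n+"3.npz",p=p,d=d)
    x,y=(235,150) if n=="top" else (300,130)
    cv2.imwrite(f"pics/{n}3.png",cv2.resize(p[y-80:y+80,x-100:x+100],None,fx=3.7,fy=3.7)[:,:,::-1])
delta(.5795,.1296,.0600,28.1)
E
```

```text
t 6.15 pos [0.5766 0.1298 0.1341] phi 28.2 gap 0.333 F [-0.4 -0.6 -2.7]
tool shift [0.0025 0.0015 0.0741] twist 0.0018 joints [ 0.179  0.202  1.898 -0.     1.042 -0.313]
```

View pics/side3.png

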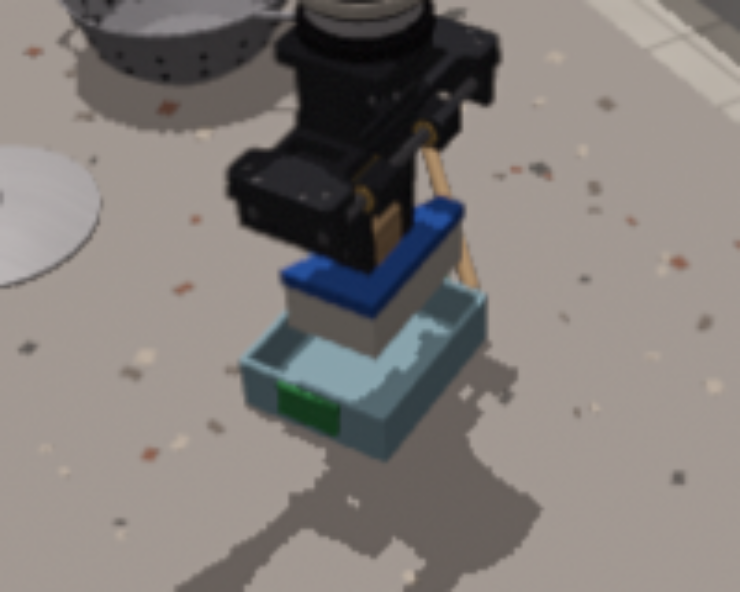

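View pics/top3.png

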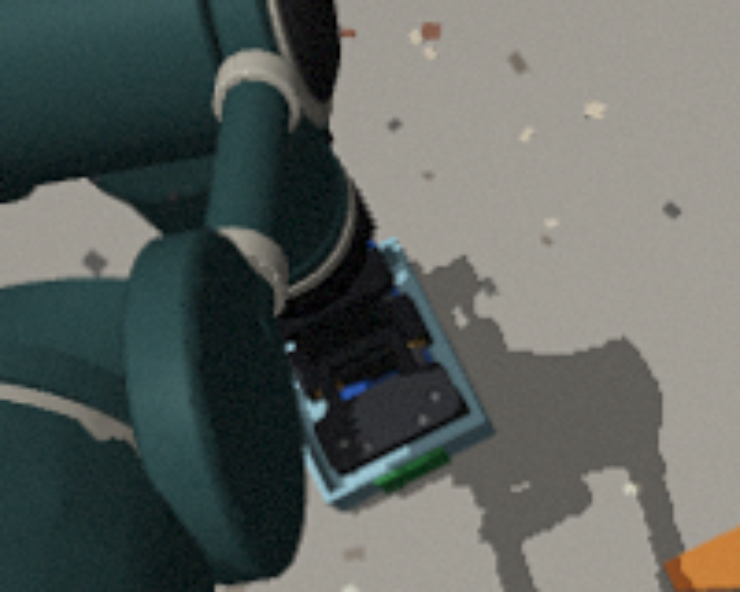

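```bash
python3 - <<'E'
from h import *
c=camera_info("side");z=np.load("side3.npz");m=mask(z["p"],"blue",(370-100,150,0,0) if 0 else (275,125,70,50))
ys,xs=np.nonzero(cv2.erode(m,np.ones((3,3))));X=p2w(c,np.c_[xs,ys],d=z["d"][ys,xs])
k=np.abs(X[:,2]-np.median(X[:,2]))<.01;X=X[k];f=np.radians(28.1)
r=X[:,:2]-[.5766,.1298];a=r@[np.cos(f),np.sin(f)];b=r@[-np.sin(f),np.cos(f)]
A=np.c_[a,b,np.ones(len(a))];print(len(a),np.median(X[:,2]),np.linalg.lstsq(A,X[:,2],rcond=None)[0],np.percentile(a,[0,5,95,100]).round(3),np.percentile(b,[0,5,95,100]).round(3))
# edge of straight side: min b per a bin ; thick: min a per b bin
for a0 in np.arange(-.04,.06,.02):
    q=(abs(a-a0)<.008); 
    if q.any():print("b min at",round(a0,3),b[q].min().round(4),b[q].max().round(4))
for b0 in np.arange(-.015,.04,.012):
    q=(abs(b-b0)<.006)
    if q.any():print("a min at",round(b0,3),a[q].min().round(4))
delta(.5795,.1296,.0600,28.1)
E
```

```text
216 0.12601380784055063 [ 0.02149643 -0.00034816  0.12636438] [-0.047 -0.046 -0.012 -0.004] [-0.025 -0.024  0.028  0.035]
b min at -0.04 -0.0249 0.0351
b min at -0.02 -0.0241 0.0139
b min at 0.0 -0.0234 -0.0233
a min at -0.015 -0.0465
a min at -0.003 -0.0462
a min at 0.009 -0.0469
a min at 0.021 -0.0472
a min at 0.033 -0.0464
t 6.15 pos [0.5766 0.1298 0.1341] phi 28.2 gap 0.333 F [-0.4 -0.6 -2.7]
tool shift [0.0025 0.0015 0.0741] twist 0.0018 joints [ 0.179  0.202  1.898 -0.     1.042 -0.313]
```

jog_arm([
  [[0.003,0,0.015],0],
  [[0,0,0.02],0],
  [[0,0,0.015],0],
  [[0,0,0.01],0],
  [[0,0,0.007],0],
  [[0,0,0.004],0],
  [[0,0,0.003],0],
  [[0,0,0],0],
  [[0,0,0],0],
])

```text
t: 7.05
eef_pos: [0.5799, 0.1314, 0.0609]
tool_rot: [0.97, 0.243, 0.001, 0.0]
contact_force: [0.3, 0.7, -2.1]
finger_gap: 0.339
```

```bash
python3 - <<'E'
from h import *
n="side";p,d=capture(n)
x,y=(300,140)
cv2.imwrite(f"pics/{n}4.png",cv2.resize(p[y-60:y+60,x-80:x+80],None,fx=4.6,fy=4.6)[:,:,::-1])
delta(.5795,.1296,.0585,28.1)
E
```

```text
t 7.1 pos [0.5799 0.1314 0.061 ] phi 28.1 gap 0.342 F [-0.7  0.2 -1.8]
tool shift [-0.0012  0.0014  0.0025] twist 0.0005 joints [ 0.181  0.293  1.939 -0.     0.908 -0.31 ]
```

View pics/side4.png

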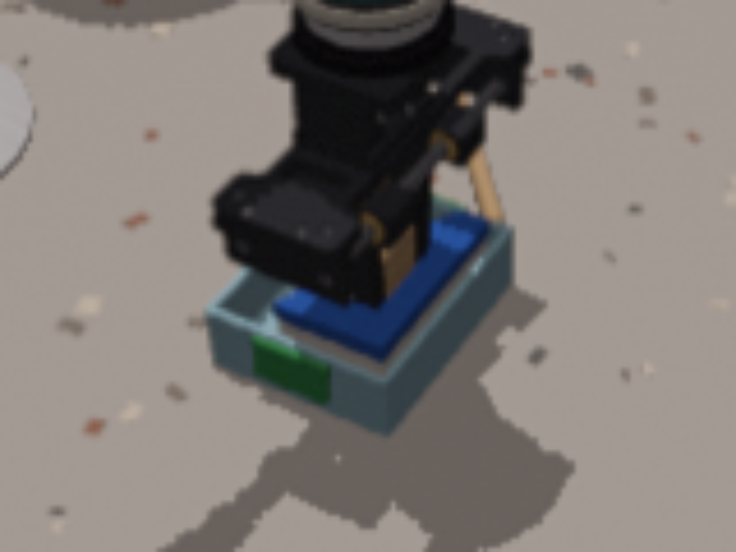

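jog_arm([
  [[0,0.0015,0.001],0],
  [[0,0,0.0015],0],
  [[0,0,0],0],
])

```text
t: 7.4
eef_pos: [0.5806, 0.13, 0.0583]
tool_rot: [0.97, 0.243, 0.001, 0.0]
contact_force: [0.0, -1.1, 0.2]
finger_gap: 0.334
```

jog_arm([
  [[0,0,0],0],
  [[0,0,0],0],
  [[0,0,0],0],
  [[0,0,0],0],
  [[0,0,-0.01],0],
  [[0,0,-0.02],0],
  [[0,0,-0.03],0],
  [[0,0,-0.03],0],
], grip=-0.2)

```text
t: 8.2
eef_pos: [0.5797, 0.1299, 0.149]
tool_rot: [0.97, 0.243, -0.0, -0.0]
contact_force: [0.1, -0.1, 0.7]
finger_gap: 0.603
```

```bash
python3 - <<'E'
from h import *
delta(.4662,-.102,.148,-63.2)
E
```

```text
t 8.2 pos [0.5797 0.1299 0.149 ] phi 28.1 gap 0.603 F [ 0.1 -0.1  0.7]
tool shift [-0.2094  0.151   0.001 ] twist 1.5941 joints [ 0.179  0.192  1.879  0.     1.071 -0.312]
```

jog_arm([
  [[-0.0349,0.0252,0],0],
  [[-0.0349,0.0252,0],0],
  [[-0.0349,0.0252,0],0],
  [[-0.0349,0.0252,0],0],
  [[-0.0349,0.0252,0],0],
  [[-0.0349,0.0252,0],0],
  [[0,0,0],0.145],
  [[0,0,0],0.145],
  [[0,0,0],0.145],
  [[0,0,0],0.145],
  [[0,0,0],0.145],
  [[0,0,0],0.145],
  [[0,0,0],0.145],
  [[0,0,0],0.145],
  [[0,0,0],0.145],
  [[0,0,0],0.145],
  [[0,0,0],0.144],
  [[0,0,0],0],
  [[0,0,0],0],
], grip=-1)

```text
t: 10.1
eef_pos: [0.4668, -0.1021, 0.1483]
tool_rot: [0.853, -0.523, 0.0, -0.0]
contact_force: [-0.1, -0.7, 0.1]
finger_gap: 1.0
```

```bash
cat > chk.py <<'E'
from h import *
import sys
HUE["blue"]=(100,130,90,30)
tag=sys.argv[1];cols=sys.argv[2:]
C=np.array([.5775,.1546]);f=np.radians(28.1);vis=[]
for n in("top","side"):
    p,d=capture(n);c=camera_info(n);np.savez(n+tag+".npz",p=p,d=d)
    for col in cols:
        try: m=mask(p,col,(190,110,90,110) if n=="top" else (250,90,100,110))
        except Exception: print(n,col,"none");continue
        ys,xs=np.nonzero(m);
        if len(ys)<150: print(n,col,"few",len(ys));continue
        Xl=p2w(c,np.c_[xs,ys],d=d[ys,xs]);Xl=Xl[abs(Xl[:,2]-np.median(Xl[:,2]))<.006]
        X0=Xl.mean(0);A=np.c_[Xl[:,:2]-X0[:2],np.ones(len(Xl))];pl=np.linalg.lstsq(A,Xl[:,2],rcond=None)[0]
        fm=lambda v:-iou(fill(m),w2p(c,np.c_[place(W,*v),np.full(4,.049)]))
        v=min(([X0[0],X0[1],a] for a in (f,f+np.pi)),key=fm)
        for k in range(3): r=minimize(fm,v,method="Nelder-Mead",options=dict(initial_simplex=np.array([v]+[np.array(v)+e for e in np.diag([.01,.01,.15])/(k+1)])));v=r.x
        q=(v[:2]-C)@np.array([[np.cos(f),-np.sin(f)],[np.sin(f),np.cos(f)]])
        print(n,col,"lid z",X0[2].round(4),"tilt",pl[:2].round(3),"in container mm",(q*1000).round(1),"yaw rel",np.degrees(v[2]-f).round(1),"iou",round(-r.fun,3))
    x,y=(235,172) if n=="top" else (300,145)
    vis.append(cv2.resize(p[y-55:y+55,x-50:x+50],None,fx=3.9,fy=3.9,interpolation=2))
cv2.imwrite(f"pics/chk{tag}.png",np.hstack(vis)[:,:,::-1])
E
python3 chk.py 5 blue; python3 -c "
from h import *
delta(.4662,-.102,.0543,-63.2)"
```

```text
top blue lid z 0.0497 tilt [ 0.003 -0.004] in container mm [ -7.6 -25.3] yaw rel -0.2 iou 0.893
side blue none
t 10.2 pos [ 0.4668 -0.1021  0.1481] phi -63.1 gap 1.001 F [-0.1  0.3  0.3]
tool shift [-0.0004  0.0005  0.0938] twist 0.0025 joints [-0.267 -0.026  2.118 -0.     1.049  0.833]
```

View pics/chk5.png

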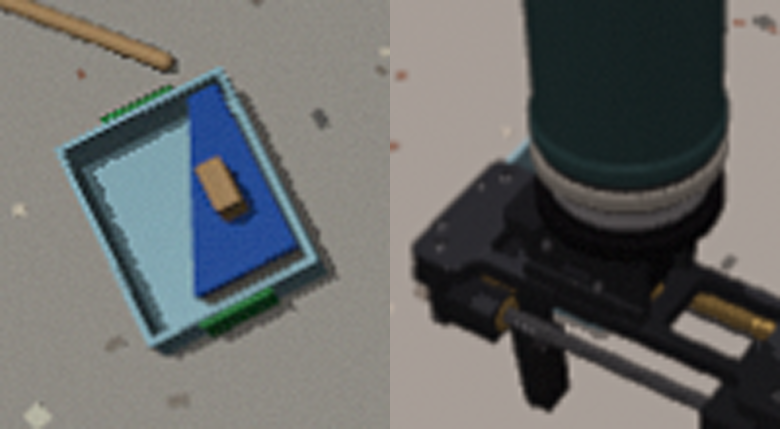

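Blue lies flat in the container at (-7.6, -25.3) mm. Next, orange: candidates in the top view are orange (342,215), pink (421,120) and pink (378,297). The first is the only orange lid, as confirmed in the enlarged crop earlier.

jog_arm([
  [[0,0,0.025],0],
  [[0,0,0.025],0],
  [[0,0,0.02],0],
  [[0,0,0.012],0],
  [[0,0,0.007],0],
  [[0,0,0.0045],0],
  [[0,0,0],0],
])

```text
t: 10.9
eef_pos: [0.4669, -0.1021, 0.0543]
tool_rot: [0.852, -0.524, 0.0, -0.0]
contact_force: [-0.3, 0.3, 0.0]
finger_gap: 1.003
```

```bash
python3 - <<'E'
from h import *
n="side";p,d=capture(n)
x,y=(315,220)
cv2.imwrite(f"pics/{n}6.png",cv2.resize(p[y-70:y+60,x-80:x+80],None,fx=4.5,fy=4.5)[:,:,::-1])
delta(.4662,-.102,.0543,-63.2)
E
```

```text
t 10.95 pos [ 0.4672 -0.1022  0.0548] phi -63.2 gap 0.995 F [ 0.2  0.2 -0.9]
tool shift [-0.0006  0.0008  0.0005] twist 0.0003 joints [-0.267  0.102  2.188 -0.     0.851  0.835]
```

View pics/side6.png

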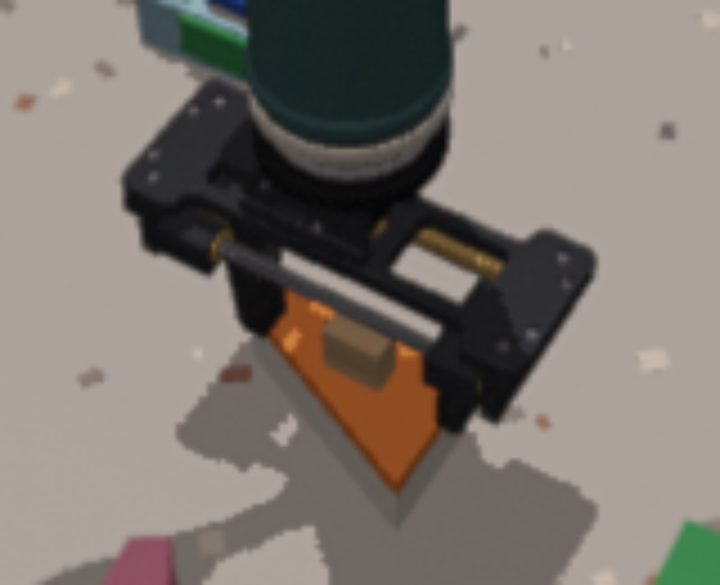

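The fingers straddle the orange lid's block end to end, so I'll close and lift.

jog_arm([
  [[0,0,0],0],
  [[0,0,0],0],
  [[0,0,0],0],
  [[0,0,0],0],
  [[0,0,0],0],
  [[0,0,0],0],
  [[0,0,0],0],
  [[0,0,0],0],
], grip=1)

```text
t: 11.75
eef_pos: [0.4667, -0.1021, 0.0543]
tool_rot: [0.852, -0.524, -0.0, 0.0]
contact_force: [-0.6, 0.2, 0.2]
finger_gap: 0.337
```

jog_arm([
  [[0,0,-0.01],0],
  [[0,0,-0.02],0],
  [[0,0,-0.025],0],
  [[0,0,-0.025],0],
  [[0,0,-0.015],0],
  [[0,0,0],0],
  [[0,0,0],0],
])

```text
t: 12.45
eef_pos: [0.4665, -0.102, 0.1493]
tool_rot: [0.852, -0.524, 0.0, -0.0]
contact_force: [0.1, 0.1, -3.0]
finger_gap: 0.338
```

```bash
python3 - <<'E'
from h import *
f=np.radians(28.1);c,s=np.cos(f),np.sin(f)
x,y=.5775+c*.009-s*.023,.1546+s*.009+c*.023
print("target",x,y)
delta(x,y,.149,28.1)
E
```

```text
target 0.5746058685261126 0.17912802484938103
t 12.45 pos [ 0.4665 -0.102   0.1493] phi -63.2 gap 0.338 F [ 0.1  0.1 -3. ]
tool shift [-0.2022 -0.2233  0.0003] twist -1.5934 joints [-0.267 -0.028  2.117 -0.     1.052  0.835]
```

jog_arm([
  [[-0.0289,-0.0319,0],0],
  [[-0.0289,-0.0319,0],0],
  [[-0.0289,-0.0319,0],0],
  [[-0.0289,-0.0319,0],0],
  [[-0.0289,-0.0319,0],0],
  [[-0.0289,-0.0319,0],0],
  [[-0.0288,-0.0319,0],0],
  [[0,0,0],-0.145],
  [[0,0,0],-0.145],
  [[0,0,0],-0.145],
  [[0,0,0],-0.145],
  [[0,0,0],-0.145],
  [[0,0,0],-0.145],
  [[0,0,0],-0.145],
  [[0,0,0],-0.145],
  [[0,0,0],-0.145],
  [[0,0,0],-0.145],
  [[0,0,0],-0.1435],
])

```text
t: 14.25
eef_pos: [0.5734, 0.1786, 0.1469]
tool_rot: [0.969, 0.246, -0.002, 0.0]
contact_force: [0.3, 0.2, -1.8]
finger_gap: 0.336
```

jog_arm([
  [[0,0,0],0],
  [[0,0,0],0],
  [[0,0,0],0],
])

```text
t: 14.55
eef_pos: [0.5743, 0.1789, 0.1484]
tool_rot: [0.97, 0.242, -0.001, 0.0]
contact_force: [-0.4, -0.1, -2.0]
finger_gap: 0.336
```

```bash
python3 - <<'E'
from h import *
n="side";c=camera_info(n);p,d=capture(n);np.savez(n+"7.npz",p=p,d=d)
x,y=(300,130)
cv2.imwrite(f"pics/{n}7.png",cv2.resize(p[y-75:y+65,x-80:x+80],None,fx=4.2,fy=4.2)[:,:,::-1])
m=mask(p,"orange",(250,60,100,110))
ys,xs=np.nonzero(m);X=p2w(c,np.c_[xs,ys],d=d[ys,xs])
s,P,phi=state()
k=np.abs(X[:,2]-np.median(X[:,2]))<.005;X=X[k];f=np.radians(28.1)
r=X[:,:2]-P[:2];a=r@[np.cos(f),np.sin(f)];b=r@[-np.sin(f),np.cos(f)]
A=np.c_[a,b,np.ones(len(a))];print(len(a),np.median(X[:,2]),np.linalg.lstsq(A,X[:,2],rcond=None)[0],np.percentile(a,[0,2,98,100]).round(3),np.percentile(b,[0,2,98,100]).round(3))
for a0 in np.arange(-.06,.05,.015):
    q=(abs(a-a0)<.006); 
    if q.any():print("b at",round(a0,3),b[q].min().round(4),b[q].max().round(4))
delta(.5746,.1791,.0585,28.1)
E
```

```text
149 0.1398260500272371 [ 0.00052886 -0.00112391  0.13989921] [-0.02  -0.016  0.041  0.043] [-0.04  -0.037 -0.006 -0.002]
b at -0.015 -0.0177 -0.007
b at 0.0 -0.0235 -0.0063
b at 0.015 -0.0295 -0.0065
b at 0.03 -0.037 -0.0066
b at 0.045 -0.0401 -0.0022
t 14.6 pos [0.5745 0.179  0.1487] phi 28.0 gap 0.339 F [-0.6 -0.2 -2.5]
tool shift [ 0.0001 -0.0001  0.0902] twist -0.0018 joints [ 0.261  0.206  1.863 -0.     1.073 -0.228]
```

View pics/side7.png

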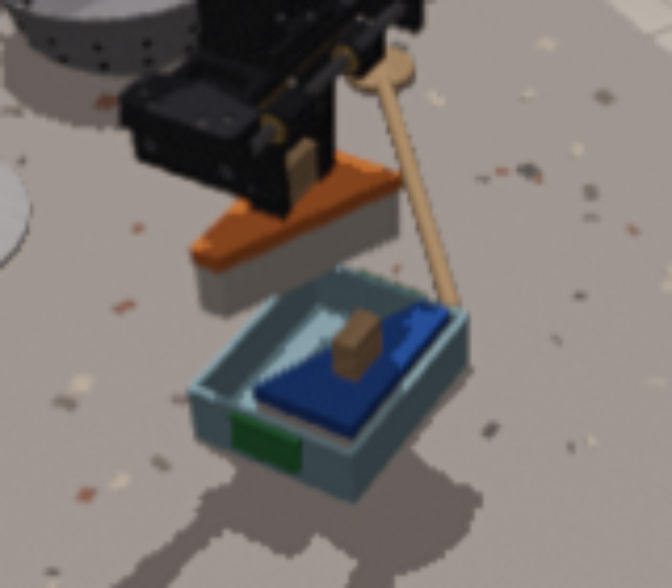

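jog_arm([
  [[0,0,0.02],0],
  [[0,0,0.02],0],
  [[0,0,0.015],0],
  [[0,0,0.012],0],
  [[0,0,0.008],0],
  [[0,0,0.006],0],
  [[0,0,0.004],0],
  [[0,0,0.003],0],
  [[0,0,0.0015],0],
  [[0,0,0],0],
])

```text
t: 15.6
eef_pos: [0.575, 0.1791, 0.06]
tool_rot: [0.97, 0.243, 0.0, -0.0]
contact_force: [-0.3, -0.0, -2.8]
finger_gap: 0.339
```

```bash
python3 - <<'E'
from h import *
n="side";p,d=capture(n)
x,y=(300,140)
cv2.imwrite(f"pics/{n}8.png",cv2.resize(p[y-60:y+60,x-80:x+80],None,fx=4.6,fy=4.6)[:,:,::-1])
delta(.5746,.1791,.0583,28.1)
E
```

```text
t 15.65 pos [0.5751 0.1791 0.0601] phi 28.1 gap 0.339 F [-0.2 -0.2 -2.3]
tool shift [-0.0004 -0.0002  0.0018] twist 0.0 joints [ 0.261  0.307  1.922 -0.     0.912 -0.23 ]
```

View pics/side8.png

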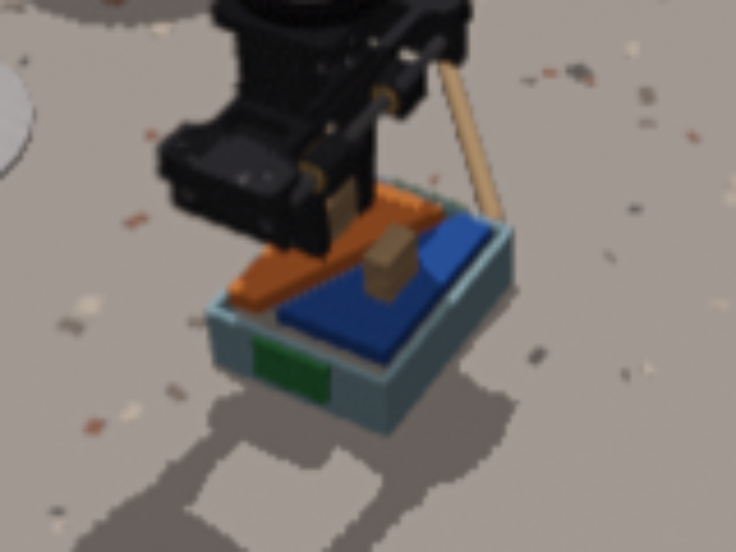

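jog_arm([
  [[0,0,0.001],0],
  [[0,0,0.001],0],
  [[0,0,0],0],
])

```text
t: 15.95
eef_pos: [0.5752, 0.1792, 0.0583]
tool_rot: [0.97, 0.243, 0.0, 0.0]
contact_force: [-1.0, 0.1, 0.8]
finger_gap: 0.338
```

jog_arm([
  [[0,0,0],0],
  [[0,0,0],0],
  [[0,0,0],0],
  [[0,0,0],0],
  [[0,0,-0.01],0],
  [[0,0,-0.02],0],
  [[0,0,-0.03],0],
  [[0,0,-0.04],0],
  [[0,0,-0.04],0],
  [[-0.0084,-0.04,0],0],
  [[-0.0084,-0.045,0],0],
  [[-0.0084,-0.045,0],0],
  [[-0.0084,-0.045,0],0],
  [[-0.0084,-0.045,0],0],
  [[-0.0084,-0.045,0],0],
  [[-0.0084,-0.045,0],0],
  [[0,0,0],0],
], grip=-0.2)

```text
t: 17.65
eef_pos: [0.3737, 0.4286, 0.1989]
tool_rot: [0.969, 0.245, 0.0, -0.001]
contact_force: [0.6, -0.1, 1.3]
finger_gap: 0.601
```

```bash
python3 chk.py 9 blue orange; python3 - <<'E'
from h import *
for n,roi in(("top",(406,168,49,44)),("side",(372,269,59,49))):
    X,_=depthpts(camera_info(n),np.load(n+"9.npz")["d"],roi);print("green grip",n,np.median(X[X[:,2]>.064],0).round(4))
delta(0,0,0,0)
E
```

```text
top blue lid z 0.0497 tilt [0.    0.005] in container mm [ -9.  -24.6] yaw rel 1.5 iou 0.879
top orange lid z 0.0497 tilt [ 0.003 -0.005] in container mm [10.3 22.8] yaw rel 180.6 iou 0.961
side blue lid z 0.0499 tilt [-0.001  0.023] in container mm [-12.5 -26.5] yaw rel 0.9 iou 0.782
side orange lid z 0.0506 tilt [ 0.005 -0.004] in container mm [ 8.2 23.3] yaw rel 179.4 iou 0.914
green grip top [ 0.5384 -0.2933  0.0739]
green grip side [ 0.5358 -0.2957  0.0731]
t 17.75 pos [0.3763 0.4255 0.1985] phi 28.3 gap 0.601 F [ 0.5 -0.9 -0.6]
tool shift [-0.533   0.1965  0.1985] twist 0.4934 joints [ 8.030e-01  9.800e-02  1.890e+00 -1.000e-03  1.153e+00  3.100e-01]
```

View pics/chk9.png

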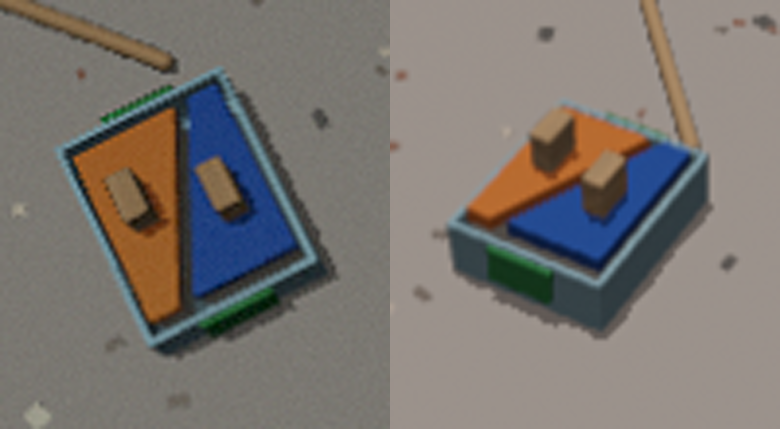

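Both wedges sit flat, head to tail, inside the container, and the gripper is well clear. I'm handing in the job.

jog_arm([
  [[0,0,0],0],
  [[0,0,0],0],
])

```text
t: 17.95
eef_pos: [0.3779, 0.4238, 0.198]
tool_rot: [0.97, 0.242, 0.0, 0.0]
contact_force: [-0.8, -0.6, 0.0]
finger_gap: 0.6
```

```bash
python3 -c "
from plant import *
print(finish_job())"
```

```text
the job is handed in; nothing more can be done
None
```

I packed both wedges into the container by their grip blocks, head to tail with straight sides outward, and handed the job in at about 18 s. Blue is on the -y side with its thin end to +x. Orange is on the +y side, turned 180°.

- **Positions (top view):** in the container frame, blue is at about (-9, -25) mm and orange at about (10, 23) mm. The targets were (-10, -23) and (10, 23). Yaw is within about 1.5°.
- **Flatness:** the lids stand at z 0.050 m, which matches resting on the floor. The fitted tilt is under 0.4° in the top view.
- **Other checks:** the green canister's position is unchanged to within 1 mm. The gripper was released and clear of everything, and I touched neither pink look-alike.

The side view disagreed a little on blue: it gave (-12.5, -26.5) mm and a tilt of about 1.3°. Orange's block hides part of blue's lid there and the fit was poor (0.78 overlap), so I relied on the top view. The side-view values are also within tolerance.

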